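# Hang the bit caddy on the tool rail and set the carriage clamp screw

## Robot

A 7-joint arm with a two-finger parallel gripper is mounted at the origin on the work surface. World frame = base frame: x ahead of the robot, y to its left, z up, the work surface at z = 0. Lengths are in m, angles in degrees, forces in N, time in s.
With the tool pointing down it reaches from about 0.425 to 1.025 m from the base axis. Payload 3.6 kg.
Tool frame: the origin (TCP) lies at the very end of the fingers, on their centre line; the grasp point (between the pads) lies behind it (r.hold_point_z is the z of the grasp point in the tool frame, in m); z points along the fingers, y is the direction in which the jaws open and shut (so a half turn about z gives the same grasp; the last joint's range is limited). The gripper opens to 85 mm and grips with 20 to 120 N. Pads are 22 mm wide; open, the fingers measure 114 mm over their backs; the gripper's body (76 mm by 85 mm) begins 54 mm behind the grasp point. The pads swing forward as they close: fully open they stand 13 mm farther back than shut.
Start: joints at [58.413, 33.873, 2.773, 92.16, -1.908, 54.013, -1.931], TCP at [0.32, -0.65, 0.231] pointing down, gripper open.
Joint ranges: [-153.93, 153.93], [-27.13, 128.08], [-72.61, 78.16], [10.71, 143.7], [-87.88, 267.88], [4.46, 118.87], [-176.78, 176.78]. Speed limits (degrees/s): [147.25, 147.25, 180, 180, 180, 180, 180].

## Interface

Orientations are given as [roll, pitch, yaw] about the fixed x, y, z axes, in that order (R = Rz(yaw) Ry(pitch) Rx(roll)).
In Python, from workcell import r gives the robot as it stands.
- The arm moves only by the tool move_arm, never from a script. Its argument "motion" is a list that holds one entry, the list of rows, each a list of 7 numbers: the shift along the world's x, y, z in mm, then the turn, a rotation vector about the world's x, y, z in rad, then the closure, from -1 (fully open) to 1 (shut). A call has 1 to 10 rows; each row shifts and turns the commanded pose from where the row before left it; what a row does not reach is not made up. A row lasts 1/8 s, in which the tool goes at most 62.5 mm and 10.7 degrees, less where a joint would pass 70% of its speed; a pose out of reach is approached as far as the arm can. A call is refused whole if a number of a shift passes 62.5 or a number of a turn 0.188, either way. A call with a gripper value outside its range is refused whole. The fingers move at their own pace and stop on an object; the grip force is fixed at half the most. Time passes only in rows, so rows that do not move let the fingers close. It gives the time, the measured TCP pose, the force and the opening at its end, in the units of the state.
- r.sense(): the state, without advancing time (a new reading comes with each control period).
- r.grab_frame(name): name is "scene" or "top" or "wrist"; returns a dict with "frame" (420x560x3 uint8, blue, green, red), "vfov" (degrees; the focal length in pixels is half the picture's height over the tangent of half this angle, whatever the lens; pixels are square), "cx", "cy" (the principal point, pixels), "k1" (the pictures are not rectified: a ray, as slopes to the right and down, at radius r is drawn at 1 + k1 r^2 times it, then the intrinsics apply), "rvec" (rotation vector, rad) and "tvec" (3), from world to camera coordinates, as OpenCV has them; the wrist camera has in their place "tool_from_camera" (4x4, takes a point from camera to tool coordinates, whose origin is the TCP and whose axes are the flange's). Camera axes: x right, y down, z forward; pixel columns grow to the right and rows downward; lengths in m; the calibration is good to about 2 mm. A picture is of the moment at which its call begins: read the wrist's pose just before it. There is no depth.
- r.hand_in(): hands the job in, once; it reports no verdict.
The state is a dict: "time": time; "q": joint angles; "qd": joint speeds; "joint_efforts": joint torques, N m; "eef_pos": TCP position; "eef_rot": TCP orientation; "wrist_force": force on the tool from outside, world axes, zero at the start; "moment": the same for the moment, N m; "gripper_width": finger opening in m.
Only numpy, scipy, OpenCV 4.12 (cv2) and the standard library are available. Lean on these libraries where they do the work, as an engineer would, in place of code of your own. Each camera call takes 0.05 s, during which the arm holds its last target.

## Task

On the tool rail, slide the black carriage along until it sits against the dark steel stop collar, then hang the bit caddy that has the round eye on the carriage's peg by that eye, carrying it upright, and let go of it. Then turn the wing screw on top of the carriage clockwise until it bottoms, and back it off an eighth of a turn so that the carriage can still be shifted. Leave the plain caddy without an eye and the other things on the bench where they are.

Things in the scene. Friction and masses are not known exactly. Their poses are not given: they have to be found in the camera images.
- carriage (a joint): distance (m) of the sliding carriage from the stop collar: 0 = against it, growing as the carriage goes away (towards -y of the rack), up to 0.19. It slides with 3 N of friction plus light damping and stays where it is left. It can be pushed on its end face above the rail, or pulled by the wing screw
- block (a point): centre of the carriage, a black block 78 (x, across the rail) x 50 (y, along it) x 80 mm, spanning 115 to 195 mm above the bench, on a level square aluminium rail 30 x 30 mm, 420 mm long, top at 160 mm; the block's top 35 mm stand above the rail. The rail's centre line is 9 mm to -x of this point; its posts are no higher than the rail. Axes as stop
- stop (a point): point on the contact face of the stop collar (dark steel block 50 x 22 x 50 mm round the rail near its left end), over the middle of the rail, 170 mm above the bench. Its axes are the rack's: x across the rail away from the robot, y along the rail from the carriage towards the collar, z up. The rack is fixed to the bench; its place and yaw vary
- peg (a point): middle of the carriage's round steel peg, on its axis, 169 mm above the bench; moves with the carriage. Peg 9 mm thick, standing out 43 mm from the block's front (-x) face, rising at 10 degrees towards its free round end; this point is 21 mm from the face and 22 mm from the free end. Axes as stop
- screw (a joint): angle (rad) of the wing screw on the carriage's top, growing as it turns clockwise seen from above; it bottoms at a hard stop at 2.6 and starts 1.1 to 2.3 short of that. 0.06 N m of friction: it stays where it is left, and does not rise or sink. An eighth of a turn back from the bottom reads 1.815
- screw_grip (a point): on the screw's upright axis at the height to grip its wing, 228 mm above the bench, 71 mm along +x from the peg's middle. The wing is an upright flat bar 42 mm long, 10 mm thick, 34 mm high (from 20 mm below this point to 14 mm above it); this point's x axis runs along the bar, z is up, and it turns with the screw
- caddy_grip (a point): middle of the tab of the bit caddy with the eye, 128 mm above its underside. Caddy (about 250 g, loose, standing upright, front and back alike): aluminium foot 44 x 70 x 22 mm with six short bits, an upright plate 6 mm thick, 36 mm wide with the eye, on top a black tab 10 mm thick (x), 20 mm wide (y), 98 to 138 mm above the underside. x: the plate's normal, the eye's axis; z up
- caddy_eye (a point): centre of the caddy's round eye, 22 mm across, through the 6 mm plate (36 mm wide, the eye in its middle); 80 mm above the underside, 48 mm straight below the grip point. Axes as the caddy's
- plain_grip (a point): middle of the knob of the other, plain caddy, 128 mm above its underside: same foot and plate size, but the plate is solid, and on top is a round black knob 26 mm thick in place of the flat tab. Leave alone
- scissors: scissors lying flat, 160 mm long; leave alone
- pliers: red-handled pliers lying flat, 165 mm long; leave alone
- driver: small screwdriver lying between the caddies, 150 mm long; leave alone
- tape: roll of tape lying flat, 68 mm across, 20 mm high, below the rail; leave alone
- jar: small jar, 44 mm across, 60 mm high; leave alone
- tray: open steel tray 90 x 140 x 30 mm behind the rack; leave alone

How it is judged:
By the outcome, as a careful person would: the job done as asked, in the order asked, and still so for the second after the job is handed in, with the robot touching nothing.
It also fails if it takes over 64 s, if anything falls off the work surface, if the arm or the gripper's body presses on something with over 40 N, if the wrist force passes 120 N, or if a joint passes its speed limit or range.

## Working session

There is one attempt and no reset: what is moved stays moved. The work goes in short steps, Python scripts to look and compute and a tool call to move; the robot and the scene stay as the last step left them, time stands still between calls to the robot, and variables do not carry over. Pictures are saved under pics/ and viewed, and the job is handed in when it is done.

Besides the shell and the picture viewer there is one more tool, called after "Request:" as a command line: name --argument value ..., lists and objects as JSON in quotes. move_arm: Moves the arm, as the interface text tells. Its arguments: {"type":"object","properties":{"motion":{"type":"array"}},"required":["motion"]}

```bash
mkdir -p pics; ls; cat > h.py <<'E'
import numpy as np, cv2
from workcell import r
def K(f):
    h=f["frame"].shape[0]; fl=h/2/np.tan(np.radians(f["vfov"])/2); return fl
def ext(f,st=None):
    if "rvec" in f:
        R=cv2.Rodrigues(np.array(f["rvec"],float))[0]; t=np.array(f["tvec"],float).ravel()
        return R.T,-R.T@t   # cam->world
    from scipy.spatial.transform import Rotation as Ro
    T=np.array(f["tool_from_camera"]); Rw=Ro.from_euler('xyz',st["eef_rot"],degrees=True).as_matrix()
    return Rw@T[:3,:3], Rw@T[:3,3]+np.array(st["eef_pos"])
def ray(f,uv,st=None):
    fl=K(f); d=(np.array(uv,float)-[f["cx"],f["cy"]])/fl
    rd=np.linalg.norm(d); ru=rd
    for _ in range(30): ru=rd/(1+f["k1"]*ru**2)
    s=d*(ru/rd if rd>0 else 1)
    R,o=ext(f,st); return o,R@np.array([s[0],s[1],1.0])
def onz(f,uv,z,st=None):
    o,d=ray(f,uv,st); return o+d*(z-o[2])/d[2]
def proj(f,p,st=None):
    R,o=ext(f,st); c=R.T@(np.array(p)-o); s=c[:2]/c[2]; s=s*(1+f["k1"]*(s@s)); return s*K(f)+[f["cx"],f["cy"]]
def tri(a,b):
    (o1,d1),(o2,d2)=a,b
    A=np.stack([d1,-d2],1); s=np.linalg.lstsq(A,o2-o1,rcond=None)[0]
    p1=o1+s[0]*d1;p2=o2+s[1]*d2; return (p1+p2)/2,np.linalg.norm(p1-p2)
E
python3 - <<'E'
from h import *
print(r.sense(), r.hold_point_z)
for n in ["scene","top","wrist"]:
    f=r.grab_frame(n); cv2.imwrite(f"pics/{n}0.png",f["frame"]); np.save(f"{n}0.npy",f,allow_pickle=True)
    print(n,{k:v for k,v in f.items() if k!="frame"})
    if n!="wrist": print(ext(f)[1])
E
```

```text
pics
{'time': 0.0, 'q': array([58.41285346, 33.92597036,  2.7670422 , 92.23853968, -1.90944923,
       54.01244081, -1.93064622]), 'qd': array([-0.01741701, -0.00857675, -0.1034552 , -0.02471033,  0.04612408,
       -0.10896673, -0.09239562]), 'joint_efforts': array([-2.04377961e-04, -5.48680401e+01,  1.54682066e+00, -1.98121762e+01,
        9.45868524e-03,  8.81686195e-03, -2.01095725e-05]), 'eef_pos': array([ 0.32007048, -0.64957557,  0.2301238 ]), 'eef_rot': array([-1.79869310e+02,  5.98280801e-03,  2.62341620e+01]), 'wrist_force': array([ 0.63368714, -0.7542462 ,  0.96111422]), 'moment': array([-0.00331177,  0.00408232,  0.02101803]), 'gripper_width': 0.08535524969147719} -0.0187
scene {'vfov': 55.204022043679345, 'cx': 275.11853411115806, 'cy': 210.9856291974513, 'k1': -0.03573782579106425, 'rvec': array([ 1.58427574,  1.9525849 , -0.83723904]), 'tvec': array([ 0.12029933, -0.2995163 ,  1.51836374])}
[1.29619053 0.16093415 0.83880908]
top {'vfov': 48.058003300945835, 'cx': 277.87500941225966, 'cy': 212.30654470486706, 'k1': -0.028496380261022403, 'rvec': array([ 2.16471478, -2.21820964,  0.03963867]), 'tvec': array([0.00464525, 0.5981071 , 1.2178056 ])}
[ 0.53910201 -0.02346635  1.24483835]
wrist {'vfov': 63.18693587136084, 'cx': 277.5693772642395, 'cy': 209.96192345010593, 'k1': -0.05330408544226073, 'tool_from_camera': array([[ 1.21855204e-04, -9.48954686e-01, -3.15412411e-01,
         8.13199173e-02],
       [ 9.99999949e-01,  2.29803205e-05,  3.17197142e-04,
        -1.10129632e-04],
       [-2.93757436e-04, -3.15412434e-01,  9.48954641e-01,
        -1.43412689e-01],
       [ 0.00000000e+00,  0.00000000e+00,  0.00000000e+00,
         1.00000000e+00]])}
```

View pics/scene0.png

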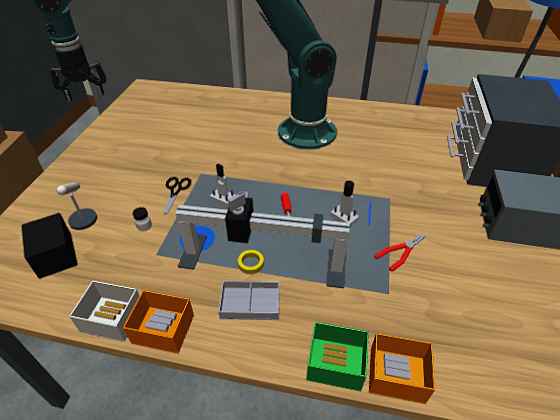

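View pics/top0.png

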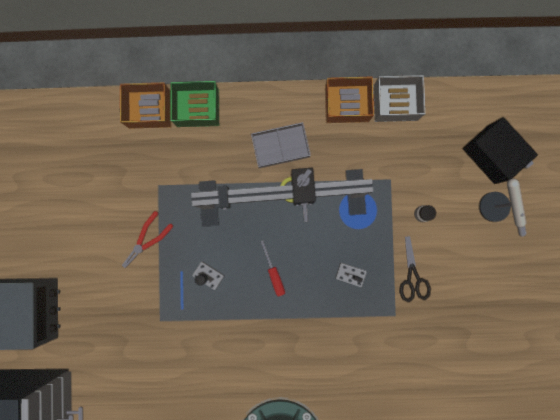

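View pics/wrist0.png

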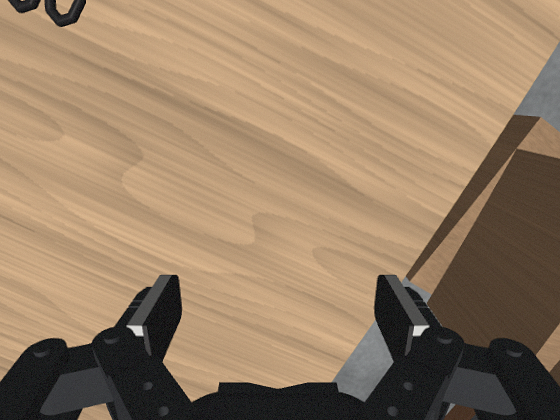

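The top view has +x up and +y left. The rail runs along row ~190, with the carriage at (303,187) and the collar at (222,197). The round-knob caddy is near (203,278) and the caddy with the tab near (352,276). I'll enlarge crops to check.

```bash
python3 - <<'E'
from h import *
f=np.load("top0.npy",allow_pickle=True).item()["frame"]
a=cv2.resize(f[160:240,180:390],None,fx=3.8,fy=3.8,interpolation=cv2.INTER_CUBIC)
b=cv2.resize(f[240:310,180:390],None,fx=3.8,fy=3.8,interpolation=cv2.INTER_CUBIC)
cv2.imwrite("pics/topz.png",cv2.vconcat([a,b]))
f=np.load("scene0.npy",allow_pickle=True).item()["frame"]
cv2.imwrite("pics/scenez.png",cv2.resize(f[155:295,165:365],None,fx=4,fy=4,interpolation=cv2.INTER_CUBIC))
E
```

```text
(no output)
```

View pics/topz.png

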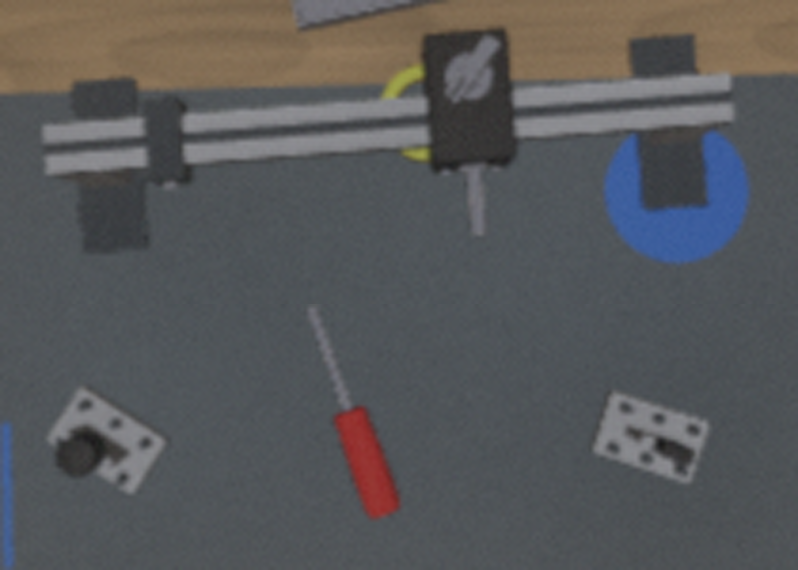

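View pics/scenez.png

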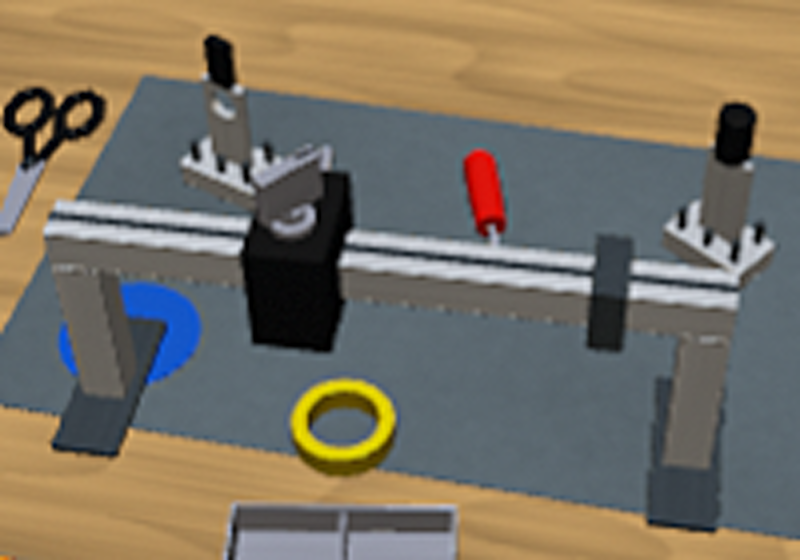

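The enlargement confirms it: the eye caddy (flat tab, eye visible in the scene view) is at top zoom (650,440). The plain caddy is at left, (100,440). The wing is at zoom (470,70), the peg at (475,200), and the collar at (167,140).

```bash
python3 - <<'E'
from h import *
f=np.load("top0.npy",allow_pickle=True).item()
T=lambda u,v,z,o=160: onz(f,(180+(u+.5)/3.8-.5,o+(v+.5)/3.8-.5),z)
L=T(44,150,.16);R=T(733,98,.16);print("rail",L,R,np.linalg.norm(L-R)); d=(L-R)[:2];print("yaw",np.degrees(np.arctan2(-d[0],d[1])))
for n,u,v,z in [("blk c00",423,35,.195),("c10",506,29,.195),("c01",433,167,.195),("c11",515,163,.195),("screw",470,73,.228),("pegtip",480,234,.173),("collar r top",184,97,.185),("collar r bot",188,180,.185),("collar l top",147,100,.185),("collar l bot",150,185,.185)]:
    print(n,T(u,v,z))
o=240-300/3.8   # second panel is rows 240.. starting at zoom row 304
o=240-304/3.8
for n,u,v,z in [("f1",613,391,.022),("f2",709,421,.022),("f3",690,483,.022),("f4",594,453,.022),("tab",673,452,.138),("tab2",673,452,.128)]:
    print(n,T(u,v,z,o))
for n,u,v,z in [("p1",83,387,.022),("p2",167,440,.022),("p3",132,494,.022),("p4",48,440,.022)]:
    print(n,T(u,v,z,o))
E
```

```text
rail [0.62662625 0.18841711 0.16      ] [ 0.64780576 -0.23159429  0.16      ] 0.4205450657780584
yaw 2.886753265167916
blk c00 [ 0.6861567 -0.0435819  0.195    ]
c10 [ 0.68846445 -0.0925884   0.195     ]
c01 [ 0.60802185 -0.04746298  0.195     ]
c11 [ 0.60917816 -0.09566231  0.195     ]
screw [ 0.65904746 -0.06918998  0.228     ]
pegtip [ 0.56858976 -0.07505356  0.173     ]
collar r top [0.65413337 0.09940137 0.185     ]
collar r bot [0.60457336 0.09795539 0.185     ]
collar l top [0.65290876 0.12151282 0.185     ]
collar l bot [0.60216121 0.12063189 0.185     ]
f1 [ 0.46376459 -0.16985258  0.022     ]
f2 [ 0.44186538 -0.2344385   0.022     ]
f3 [ 0.40028776 -0.22023248  0.022     ]
f4 [ 0.42212286 -0.15572116  0.022     ]
tab [ 0.43265874 -0.19171307  0.138     ]
tab2 [ 0.43169705 -0.19323314  0.128     ]
p1 [0.47490877 0.19119694 0.022     ]
p2 [0.43762294 0.13442779 0.022     ]
p3 [0.40155109 0.15901854 0.022     ]
p4 [0.43940869 0.21578397 0.022     ]
```

The measurements agree with the given sizes: rail length 420.5 mm, block 78x49 mm, collar 50x22 mm and feet 44x68 mm. The rack yaw is 2.9° and the carriage is about 144 mm from the collar. The eye caddy is at (0.432,-0.195), yaw -18.7°. First I move to the -y side of the carriage with the fingers shut.

Request:
move_arm --motion '[[[32, 50, 5, 0, 0, -0.041, 1], [32, 50, 5, 0, 0, -0.041, 1], [32, 50, 5, 0, 0, -0.041, 1], [32, 50, 5, 0, 0, -0.041, 1], [32, 50, 5, 0, 0, -0.041, 1], [32, 50, 5, 0, 0, -0.041, 1], [32, 50, 5, 0, 0, -0.041, 1], [32, 50, 5, 0, 0, -0.041, 1], [32, 50, 5, 0, 0, -0.041, 1], [32, 50, 5, 0, 0, -0.038, 1]]]'

```text
time: 1.4
eef_pos: [0.6411, -0.1486, 0.2813]
eef_rot: [180.0, 0.0, 2.8]
wrist_force: [0.3, -0.3, 0.1]
gripper_width: 0.0002
```

Request:
move_arm --motion '[[[0, 0, -50, 0, 0, 0, 1], [1, 0, -51, 0, 0, 0, 1], [0, 10, 0, 0, 0, 0, 1], [0, 0, 0, 0, 0, 0, 1]]]'

```text
time: 1.9
eef_pos: [0.6426, -0.1389, 0.1816]
eef_rot: [-180.0, -0.1, 3.0]
wrist_force: [0.0, 0.4, 0.7]
gripper_width: -0.0001
```

```bash
python3 - <<'E'
from h import *
st=r.sense();f=r.grab_frame("wrist");cv2.imwrite("pics/w1.png",f["frame"]);g=r.grab_frame("scene")
cv2.imwrite("pics/s1.png",cv2.resize(g["frame"][125:295,165:365],None,fx=3.5,fy=3.5)); print(st["eef_pos"],st["wrist_force"])
E
```

```text
[ 0.64255294 -0.13889463  0.18163147] [0.02758004 0.39941467 0.67748668]
```

View pics/w1.png

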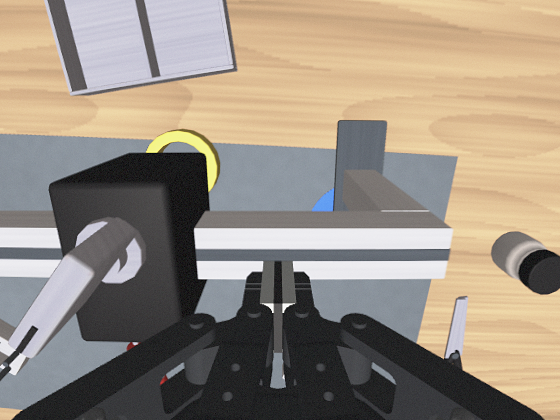

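View pics/s1.png

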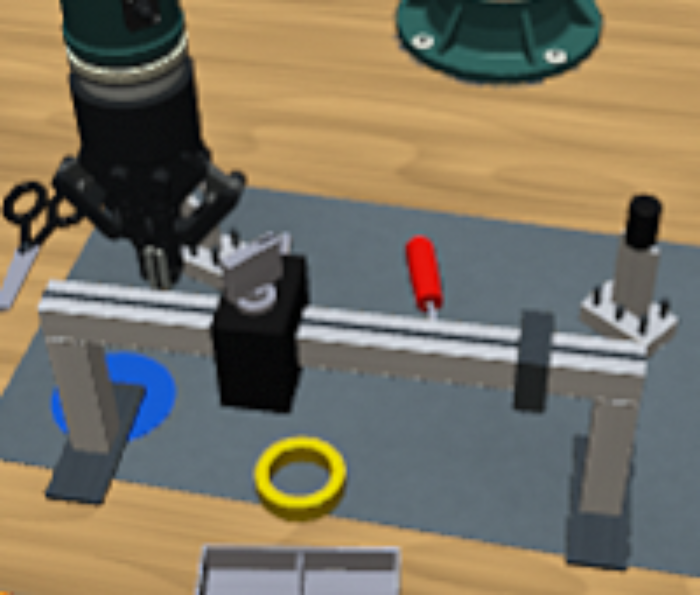

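The finger linkages spread along the jaw direction, so with the jaws along the rail they could hit the wing. I'll back off 20 mm and turn 90° so the jaws lie across the rail.

Request:
move_arm --motion '[[[0, -20, 3, 0, 0, 0.1, 1], [-3, 0, 0, 0, 0, 0.185, 1], [-3, 0, 0, 0, 0, 0.185, 1], [-3, 0, 0, 0, 0, 0.185, 1], [-3, 0, 0, 0, 0, 0.185, 1], [0, 0, 0, 0, 0, 0.185, 1], [0, 0, 0, 0, 0, 0.185, 1], [0, 0, 0, 0, 0, 0.185, 1], [0, 5, -3, 0, 0, 0.176, 1]]]'

```text
time: 3.12
eef_pos: [0.6308, -0.1573, 0.183]
eef_rot: [179.8, 0.2, 93.1]
wrist_force: [0.6, -0.3, 0.4]
gripper_width: -0.0002
```

Request:
move_arm --motion '[[[0, 15, 0, 0, 0, 0, 1], [0, 10, 0, 0, 0, 0, 1], [0, 8, 0, 0, 0, 0, 1], [0, 0, 0, 0, 0, 0, 1]]]'

```text
time: 3.62
eef_pos: [0.6297, -0.1209, 0.1806]
eef_rot: [180.0, -0.0, 93.0]
wrist_force: [0.1, 0.4, -0.0]
gripper_width: 0.0003
```

```bash
python3 - <<'E'
from h import *
st=r.sense();f=r.grab_frame("wrist");cv2.imwrite("pics/w2.png",f["frame"]); print(st["eef_pos"],st["eef_rot"],st["wrist_force"],st["q"])
E
```

```text
[ 0.62967686 -0.12088949  0.18064275] [ 1.79975918e+02 -2.98347983e-03  9.30040134e+01] [ 0.0602904   0.36305612 -0.03753299] [ 20.83877042  32.33738688 -20.18410003 105.15232304  15.09213698
  45.10994053  -4.18340633]
```

View pics/w2.png

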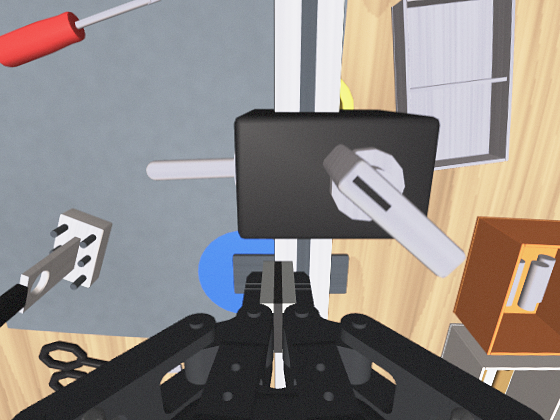

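The fingers are now in line with the carriage's -y end face, with the wing clear of the linkages. Now I push.

Request:
move_arm --motion '[[[0, 12, 0, 0, 0, 0, 1], [-1, 14, 0, 0, 0, 0, 1], [-1, 15, 0, 0, 0, 0, 1], [-1, 15, 0, 0, 0, 0, 1], [-0.5, 15, 0, 0, 0, 0, 1], [-1, 15, 0, 0, 0, 0, 1], [-0.5, 15, 0, 0, 0, 0, 1], [-1, 15, 0, 0, 0, 0, 1], [-0.5, 15, 0, 0, 0, 0, 1], [-0.5, 13, 0, 0, 0, 0, 1]]]'

```text
time: 4.92
eef_pos: [0.6221, 0.0228, 0.1804]
eef_rot: [-180.0, 0.0, 92.9]
wrist_force: [1.4, -3.8, 0.6]
gripper_width: 0.0
```

Request:
move_arm --motion '[[[0, 4, 0, 0, 0, 0, 1], [0, 3, 0, 0, 0, 0, 1], [0, 3, 0, 0, 0, 0, 1]]]'

```text
time: 5.3
eef_pos: [0.6217, 0.0312, 0.1803]
eef_rot: [-179.9, 0.0, 92.9]
wrist_force: [-1.2, -4.1, 2.2]
gripper_width: -0.0002
```

Request:
move_arm --motion '[[[0, 3, 0, 0, 0, 0, 1], [0, 2, 0, 0, 0, 0, 1], [0, 1, 0, 0, 0, 0, 1]]]'

```text
time: 5.68
eef_pos: [0.6218, 0.0377, 0.18]
eef_rot: [-179.9, 0.0, 92.9]
wrist_force: [-1.4, -3.0, 0.8]
gripper_width: 0.0002
```

Request:
move_arm --motion '[[[0, 1, 0, 0, 0, 0, 1], [0, 1, 0, 0, 0, 0, 1]]]'

```text
time: 5.92
eef_pos: [0.6219, 0.0395, 0.1799]
eef_rot: [-179.9, 0.0, 92.9]
wrist_force: [-1.6, -3.5, 1.4]
gripper_width: -0.0001
```

Request:
move_arm --motion '[[[0, 1.5, 0, 0, 0, 0, 1], [0, 1.5, 0, 0, 0, 0, 1]]]'

```text
time: 6.18
eef_pos: [0.6221, 0.0427, 0.18]
eef_rot: [-180.0, 0.0, 92.9]
wrist_force: [-2.8, -2.6, -0.0]
gripper_width: -0.0001
```

Request:
move_arm --motion '[[[0, 1.5, 0, 0, 0, 0, 1], [0, 0, 0, 0, 0, 0, 1]]]'

```text
time: 6.42
eef_pos: [0.6221, 0.0427, 0.18]
eef_rot: [-179.9, 0.1, 92.9]
wrist_force: [-2.9, -5.7, -0.3]
gripper_width: -0.0001
```

Request:
move_arm --motion '[[[0, 2, 0, 0, 0, 0, 1], [0, 0, 0, 0, 0, 0, 1]]]'

```text
time: 6.68
eef_pos: [0.6221, 0.0427, 0.18]
eef_rot: [-179.9, 0.3, 92.8]
wrist_force: [-3.1, -7.7, 1.0]
gripper_width: -0.0002
```

```bash
python3 - <<'E'
from h import *
st=r.sense();f=r.grab_frame("wrist");cv2.imwrite("pics/w3.png",f["frame"]); print(st["eef_pos"],st["wrist_force"])
E
```

```text
[0.62208412 0.04267951 0.18004998] [-3.120667   -7.69790952  1.00578059]
```

View pics/w3.png

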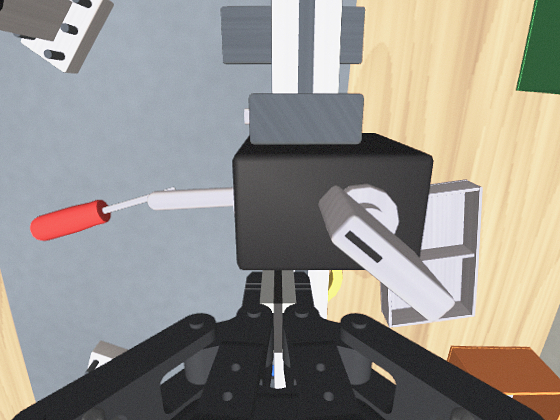

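The force climbs with no further motion and the view shows the block flush against the collar, so the carriage is seated. Next I back off, lift, and go to the eye caddy, turning to yaw -18.7°.

Request:
move_arm --motion '[[[0, -10, 0, 0, 0, 0, 1], [0, -15, 25, 0, 0, 0, 1], [0, -5, 45, 0, 0, -0.1, 0], [-28, -30, 0, 0, 0, -0.18, -0.2], [-28, -30, 0, 0, 0, -0.18, -0.2], [-28, -30, 0, 0, 0, -0.18, -0.2], [-28, -30, 0, 0, 0, -0.18, -0.2], [-28, -30, 0, 0, 0, -0.18, -0.2], [-25, -30, 0, 0, 0, -0.18, -0.2], [-25, -30, 0, 0, 0, -0.18, -0.2]]]'

```text
time: 7.98
eef_pos: [0.434, -0.1938, 0.2511]
eef_rot: [179.9, -0.3, 14.8]
wrist_force: [0.0, -0.8, 0.8]
gripper_width: 0.0511
```

Request:
move_arm --motion '[[[0, 0, 0, 0, 0, -0.18, -0.2], [0, 0, 0, 0, 0, -0.18, -0.2], [0, 0, 0, 0, 0, -0.18, -0.2], [0, 0, 0, 0, 0, 0, -0.2]]]'

```text
time: 8.48
eef_pos: [0.4344, -0.193, 0.2509]
eef_rot: [-180.0, -0.2, -15.7]
wrist_force: [-0.4, -0.1, 0.1]
gripper_width: 0.0514
```

```bash
python3 - <<'E'
from h import *
st=r.sense();f=r.grab_frame("wrist");cv2.imwrite("pics/w4.png",f["frame"]); print(st["eef_pos"],st["eef_rot"],st["gripper_width"],st["q"])
np.save("w4.npy",dict(f=f,st=st),allow_pickle=True)
for p in [(.432,-.195,.138),(.432,-.195,.128),(.432,-.195,.08)]: print(proj(f,p,st))
g=r.grab_frame("top"); cv2.imwrite("pics/t4.png",cv2.resize(g["frame"][160:310,180:390],None,fx=3.8,fy=3.8,interpolation=cv2.INTER_CUBIC));np.save("t4.npy",g,allow_pickle=True)
E
```

```text
[ 0.43441504 -0.19303384  0.2508686 ] [-179.95348838   -0.20774922  -15.71197344] 0.05140862918574646 [ 14.4583162   14.35667718   4.91975416 122.69333048  -1.88018551
  42.81153335 -85.11167457]
[281.14200761 207.87330132]
[281.03014464 204.12803305]
[280.58400218 189.20632352]
```

View pics/w4.png

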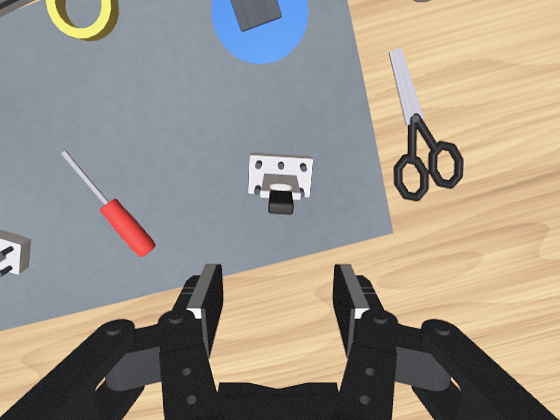

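View pics/t4.png

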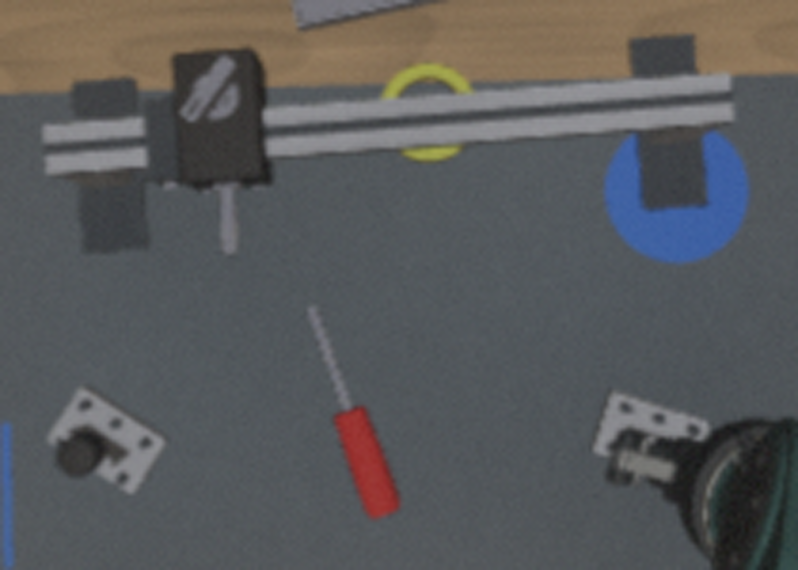

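The wrist view shows the tab top at about (281,208), and the top-view estimate projects to (281,207.9), so they agree. I trim the yaw and position, then lower onto the tab.

Request:
move_arm --motion '[[[-2, -2, -30, 0, 0, -0.056, -0.2], [0, 0, -45, 0, 0, 0, -0.2], [0, 0, -40, 0, 0, 0, -0.2], [0, 0, -26, 0, 0, 0, -0.2], [0, 0, 0, 0, 0, 0, -0.2]]]'

```text
time: 9.2
eef_pos: [0.4298, -0.1952, 0.1079]
eef_rot: [-180.0, 0.2, -19.0]
wrist_force: [-0.5, -0.5, 0.0]
gripper_width: 0.0511
```

```bash
python3 - <<'E'
from h import *
st=r.sense();f=r.grab_frame("wrist");cv2.imwrite("pics/w5.png",f["frame"]); print(st["eef_pos"],st["eef_rot"],st["gripper_width"])
E
```

```text
[ 0.42975763 -0.19517362  0.10787867] [-179.95973575    0.19466664  -19.03679205] 0.05105304027831519
```

View pics/w5.png

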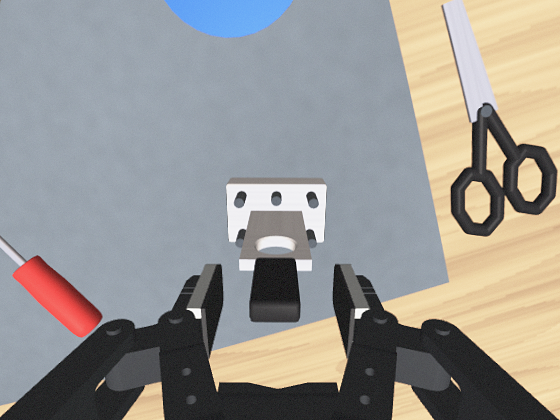

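The tab sits between the pads, centred within about 1 mm. I close.

Request:
move_arm --motion '[[[2, 0, 1, 0, 0, 0, 0.2], [0, 0, 0, 0, 0, 0, 0.6], [0, 0, 0, 0, 0, 0, 1], [0, 0, 0, 0, 0, 0, 1], [0, 0, 0, 0, 0, 0, 1]]]'

```text
time: 9.88
eef_pos: [0.4341, -0.1958, 0.1117]
eef_rot: [-180.0, -0.2, -19.1]
wrist_force: [1.6, 2.2, 7.8]
gripper_width: 0.0189
```

Request:
move_arm --motion '[[[0, 0, 10, 0, 0, 0, 1], [0, 0, 20, 0, 0, 0, 1], [0, 0, 30, 0, 0, 0.1, 1], [0, 0, 30, 0, 0, 0.14, 1], [0, 0, 20, 0, 0, 0.144, 1], [0, 0, 0, 0, 0, 0, 1]]]'

```text
time: 10.62
eef_pos: [0.4329, -0.1964, 0.2218]
eef_rot: [179.9, -0.2, 2.7]
wrist_force: [0.9, -0.1, -2.2]
gripper_width: 0.0184
```

```bash
python3 - <<'E'
from h import *
st=r.sense();f=r.grab_frame("wrist");cv2.imwrite("pics/w6.png",f["frame"]); print(st["eef_pos"],st["eef_rot"],st["gripper_width"],st["wrist_force"],st["q"])
g=r.grab_frame("scene"); cv2.imwrite("pics/s6.png",cv2.resize(g["frame"][125:295,165:365],None,fx=3.5,fy=3.5,interpolation=cv2.INTER_CUBIC));np.save("s6.npy",g,allow_pickle=True)
E
```

```text
[ 0.4328735  -0.19635277  0.22183629] [179.92095129  -0.18593522   2.73746543] 0.01836623538982003 [ 0.85209672 -0.07991985 -2.2041789 ] [ 19.71604998  16.77404025  -0.96228056 124.22836287   0.45163747
  38.79872471 -68.81895507]
```

View pics/w6.png

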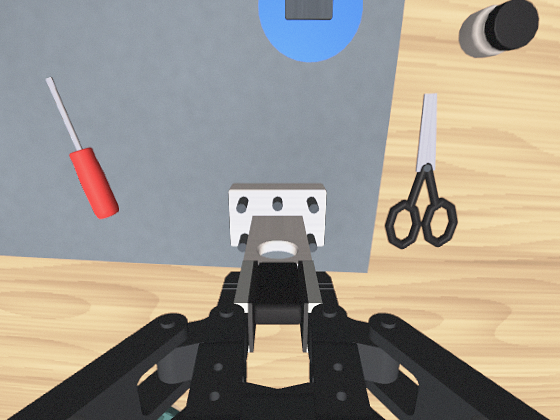

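View pics/s6.png

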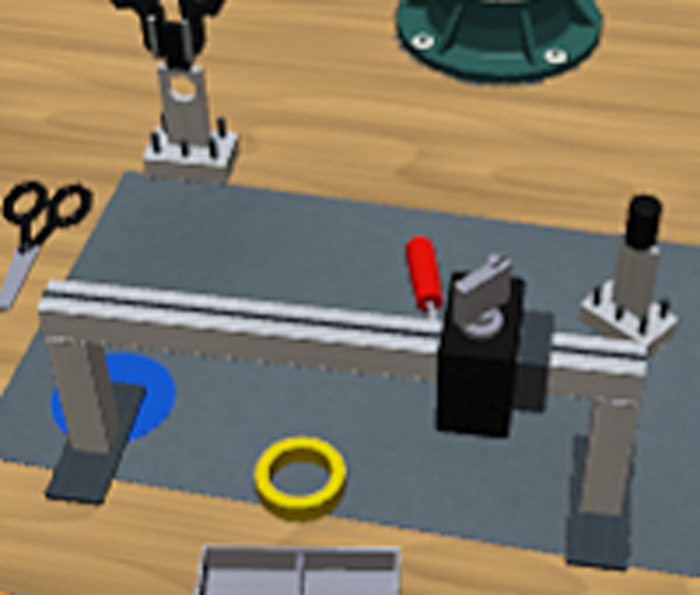

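The caddy is held upright, with the foot centred under the fingers. I measure the peg, block and eye.

```bash
python3 - <<'E'
from h import *
f=np.load("t4.npy",allow_pickle=True).item(); g=np.load("s6.npy",allow_pickle=True).item()
T=lambda u,v,z: onz(f,(180+(u+.5)/3.8-.5,160+(v+.5)/3.8-.5),z)
c=[T(*p,.195) for p in [(174,53),(256,48),(183,185),(264,182)]]
for p in c: print(p)
b=np.mean(c,0);print("block",b)
ex=np.array([np.cos(np.radians(2.89)),np.sin(np.radians(2.89)),0]);ey=np.array([-ex[1],ex[0],0])
print("peg mid pred",b-ex*.060,"screw pred",b+ex*.011)
print("pegtip",T(230,253,.173),"pegbase",T(228,187,.165))
print("screw axis",T(212,92,.21))
print("eye proj",proj(g,[.4328,-.1964,.2218-.0313]),"seen",165+183/3.5,125+85/3.5)
# refined peg tip/axis: bright mask in raw top
im=f["frame"][200:232,225:255].astype(int); gry=im.mean(2)
for i in range(8,30,2): 
    row=gry[i]; w=np.clip(row-100,0,None); print(200+i, (w*np.arange(225,255)).sum()/max(w.sum(),1), row.max())
E
```

```text
[0.67929336 0.10367188 0.195     ]
[0.68099388 0.05513298 0.195     ]
[0.60108242 0.0998131  0.195     ]
[0.60166361 0.05207464 0.195     ]
block [0.64075831 0.07767315 0.195     ]
peg mid pred [0.58083462 0.07464803 0.195     ] screw pred [0.65174432 0.07822775 0.195     ]
pegtip [0.56086421 0.0749587  0.173     ] pegbase [0.60096437 0.076092   0.165     ]
screw axis [0.65391865 0.08014396 0.21      ]
eye proj [216.08728339 149.72162466] seen 217.28571428571428 149.28571428571428
208 225.00000000000003 110.33333333333333
210 239.20312499999997 117.33333333333333
212 239.3095238095238 119.0
214 239.39024390243904 116.66666666666667
216 239.296 118.0
218 239.51592356687897 118.0
220 239.5195530726257 120.66666666666667
222 239.643216080402 121.33333333333333
224 240.00680272108843 120.0
226 239.78124999999997 108.33333333333333
228 0.0 89.0
```

The peg's middle comes out at about (0.581, 0.0755), with its tip at x≈0.560. The eye's projection matches what I see to about 1 px. I carry the caddy to just in front of the peg.

Request:
move_arm --motion '[[[5, 15, 0, 0, 0, 0, 1], [9, 25, 0, 0, 0, 0, 1], [10, 32, -2, 0, 0, 0, 1], [10, 34, -2, 0, 0, 0, 1], [10, 34, -2, 0, 0, 0, 1], [10, 34, -2, 0, 0, 0, 1], [10, 34, -3, 0, 0, 0, 1], [10, 32, -3, 0, 0, 0, 1], [9, 20, -3, 0, 0, 0, 1], [5, 12, -1, 0, 0, 0, 1]]]'

```text
time: 11.98
eef_pos: [0.5199, 0.0787, 0.2011]
eef_rot: [-180.0, 0.1, 3.0]
wrist_force: [0.1, -0.2, -1.5]
gripper_width: 0.019
```

Request:
move_arm --motion '[[[0, 0, 0, 0, 0, 0, 1], [0, 0, 0, 0, 0, 0, 1]]]'

```text
time: 12.22
eef_pos: [0.5197, 0.0751, 0.202]
eef_rot: [179.9, 0.1, 2.8]
wrist_force: [0.6, 0.4, -2.4]
gripper_width: 0.0188
```

```bash
python3 - <<'E'
from h import *
st=r.sense();f=r.grab_frame("wrist");cv2.imwrite("pics/w7.png",f["frame"]); print(st["eef_pos"],st["eef_rot"],st["gripper_width"],st["wrist_force"],st["q"])
g=r.grab_frame("scene"); cv2.imwrite("pics/s7.png",cv2.resize(g["frame"][125:295,225:365],None,fx=3.5,fy=3.5,interpolation=cv2.INTER_CUBIC));np.save("s7.npy",g,allow_pickle=True);np.save("w7.npy",dict(f=f,st=st),allow_pickle=True)
e=st["eef_pos"]+[0,0,-.0313]
print("eye",proj(f,e,st)," pegtip",proj(f,[.560,.0745,.1728],st),"pegmid",proj(f,[.581,.0755,.169],st),"base",proj(f,[.602,.0765,.165],st))
print("scene: eye",proj(g,e)," pegtip",proj(g,[.560,.0745,.1728]))
E
```

```text
[0.51972037 0.0750768  0.20197748] [1.79947822e+02 8.10875718e-02 2.77780889e+00] 0.01879945828002675 [ 0.62471685  0.3569976  -2.44380087] [  -9.58719534   21.99566641   -4.64845096  119.17774344    2.82012265
   39.01569765 -103.31538702]
eye [277.75178961 249.14686064]  pegtip [282.6649344  180.05491184] pegmid [282.77860943 138.1030567 ] base [282.8803677   95.02320269]
scene: eye [307.95675705 187.95527059]  pegtip [305.30043165 197.68290534]
```

View pics/w7.png

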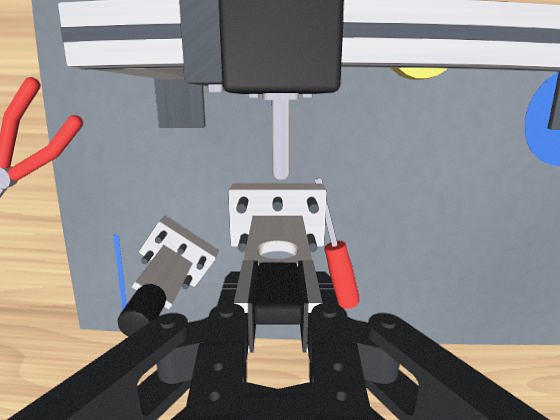

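View pics/s7.png

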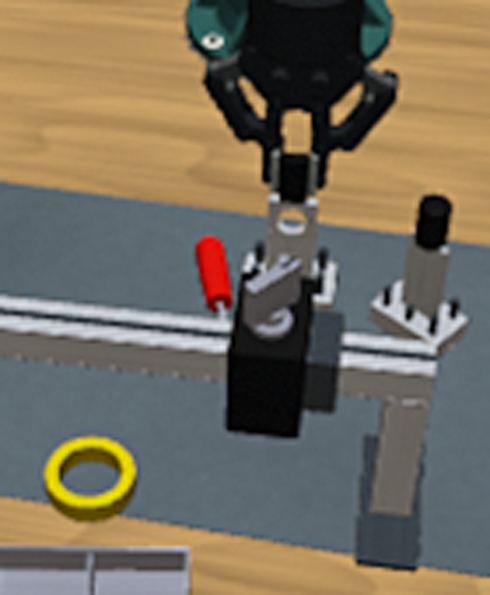

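The peg tip is at wrist (281,178), predicted (282.7,180). The residual is under 1 mm against a 6.5 mm clearance. I raise 2 mm and thread the eye over the peg.

Request:
move_arm --motion '[[[6, 0, 2, 0, 0, 0, 1], [10, 0, 0, 0, 0, 0, 1], [10, 0, 0, 0, 0, 0, 1], [9, 0, 0, 0, 0, 0, 1], [7, 0.5, -0.5, 0, 0, 0, 1], [5, 0.5, -0.5, 0, 0, 0, 1], [0, 0, 0, 0, 0, 0, 1]]]'

```text
time: 13.2
eef_pos: [0.5677, 0.0772, 0.2032]
eef_rot: [-180.0, 0.0, 2.9]
wrist_force: [0.2, 0.2, -1.9]
gripper_width: 0.0187
```

```bash
python3 - <<'E'
from h import *
st=r.sense();f=r.grab_frame("wrist");cv2.imwrite("pics/w8.png",f["frame"]); print(st["eef_pos"],st["eef_rot"],st["gripper_width"],st["wrist_force"])
E
```

```text
[0.56767077 0.07723098 0.20315714] [-1.79998589e+02  8.48292592e-03  2.85433022e+00] 0.018686235596725904 [ 0.20142513  0.16178684 -1.85108266]
```

View pics/w8.png

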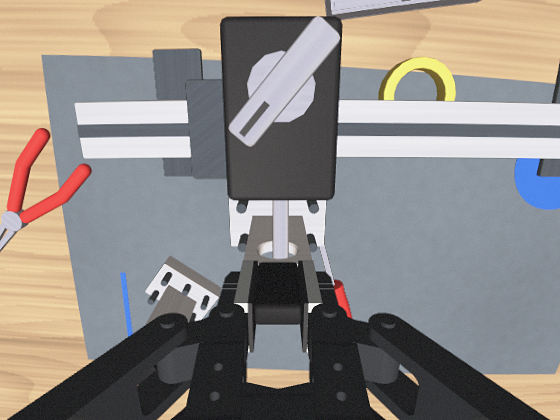

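The peg is through the eye with no contact force. I continue to mid-peg and then lower until the peg takes the weight.

Request:
move_arm --motion '[[[6, -0.5, -1, 0, 0, 0, 1], [4, -0.5, -1, 0, 0, 0, 1], [0, 0, -2, 0, 0, 0, 1], [0, 0, -2, 0, 0, 0, 1], [0, 0, 0, 0, 0, 0, 1]]]'

```text
time: 13.88
eef_pos: [0.577, 0.0762, 0.197]
eef_rot: [180.0, 0.0, 2.9]
wrist_force: [0.1, -0.4, -1.5]
gripper_width: 0.0189
```

Request:
move_arm --motion '[[[0, 0, -1, 0, 0, 0, 1], [0, 0, -1, 0, 0, 0, 1], [0, 0, 0, 0, 0, 0, 1]]]'

```text
time: 14.25
eef_pos: [0.5774, 0.0762, 0.1954]
eef_rot: [180.0, 0.0, 2.9]
wrist_force: [-0.2, 0.3, -1.4]
gripper_width: 0.0186
```

Request:
move_arm --motion '[[[0, 0, -1, 0, 0, 0, 1], [0, 0, 0, 0, 0, 0, 1]]]'

```text
time: 14.5
eef_pos: [0.5775, 0.0762, 0.195]
eef_rot: [-180.0, -0.0, 2.9]
wrist_force: [-1.8, -0.3, 4.8]
gripper_width: 0.0188
```

Request:
move_arm --motion '[[[0, 0, -1, 0, 0, 0, 1], [0, 0, 0, 0, 0, 0, 1]]]'

```text
time: 14.75
eef_pos: [0.5776, 0.0762, 0.1947]
eef_rot: [-180.0, -0.0, 2.8]
wrist_force: [-3.8, -0.1, 9.3]
gripper_width: 0.0189
```

The contact is clear (+9 N), so the caddy rests on the peg. I relieve the load a little and open.

Request:
move_arm --motion '[[[0, 0, 1.2, 0, 0, 0, 1], [0, 0, 0, 0, 0, 0, 0.6], [0, 0, 0, 0, 0, 0, 0.4], [0, 0, 0, 0, 0, 0, 0.2], [0, 0, 0, 0, 0, 0, 0], [0, 0, 0, 0, 0, 0, -0.1], [0, 0, 0, 0, 0, 0, -0.1]]]'

```text
time: 15.62
eef_pos: [0.5775, 0.0762, 0.1945]
eef_rot: [-180.0, -0.0, 2.9]
wrist_force: [0.8, -0.8, -0.6]
gripper_width: 0.0468
```

```bash
python3 - <<'E'
from h import *
st=r.sense();f=r.grab_frame("wrist");cv2.imwrite("pics/w9.png",f["frame"]); print(st["eef_pos"],st["gripper_width"],st["wrist_force"])
E
```

```text
[0.57747665 0.07616325 0.1944531 ] 0.04680766211743634 [ 0.76475527 -0.79732476 -0.63849478]
```

View pics/w9.png

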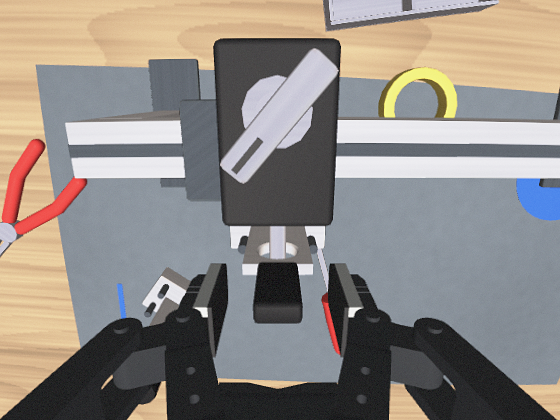

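The caddy hangs upright on the peg, with the tab now free at (278,292). I lift clear, move over the screw and turn +137°, so the clockwise travel stays inside the last joint's range.

Request:
move_arm --motion '[[[0, 0, 15, 0, 0, 0, -0.1], [0, 0, 35, 0, 0, 0, -0.1], [0, 0, 45, 0, 0, 0.18, -0.1], [10, 0, 0, 0, 0, 0.184, -0.1], [10, 0, 0, 0, 0, 0.184, -0.1], [10, 0, 0, 0, 0, 0.184, -0.1], [10, 0, 0, 0, 0, 0.184, -0.1], [10, 1, 0, 0, 0, 0.184, -0.1], [10, 1, 0, 0, 0, 0.184, -0.1], [10, 1, 0, 0, 0, 0.184, -0.1]]]'

```text
time: 16.92
eef_pos: [0.648, 0.079, 0.2907]
eef_rot: [179.9, 0.0, 87.3]
wrist_force: [-0.1, 0.5, -0.1]
gripper_width: 0.047
```

Request:
move_arm --motion '[[[4, 0, 0, 0, 0, 0.184, -0.1], [0, 0, 0, 0, 0, 0.184, -0.1], [0, 0, 0, 0, 0, 0.184, -0.1], [0, 0, 0, 0, 0, 0.184, -0.1], [0, 0, 0, 0, 0, 0.184, -0.1], [0, 0, 0, 0, 0, 0, -0.1]]]'

```text
time: 17.68
eef_pos: [0.6517, 0.0787, 0.2903]
eef_rot: [180.0, 0.0, 139.5]
wrist_force: [-0.3, 0.1, -0.1]
gripper_width: 0.047
```

```bash
python3 - <<'E'
from h import *
st=r.sense();f=r.grab_frame("wrist");cv2.imwrite("pics/w10.png",f["frame"]); print(st["eef_pos"],st["eef_rot"],st["gripper_width"],st["wrist_force"],st["moment"],st["q"])
np.save("w10.npy",dict(f=f,st=st),allow_pickle=True)
g=r.grab_frame("scene"); cv2.imwrite("pics/s10.png",cv2.resize(g["frame"][125:295,225:365],None,fx=3.5,fy=3.5,interpolation=cv2.INTER_CUBIC))
E
```

```text
[0.65168452 0.07871886 0.29031283] [1.79969008e+02 3.75577617e-02 1.39518533e+02] 0.046984228885406314 [-0.2599043   0.14088695 -0.09576506] [ 0.01315782 -0.04159683 -0.00105508] [ 14.06393251  29.40524248 -36.64594082  97.12970278  19.79329341
  60.02296884  20.45641438]
```

View pics/w10.png

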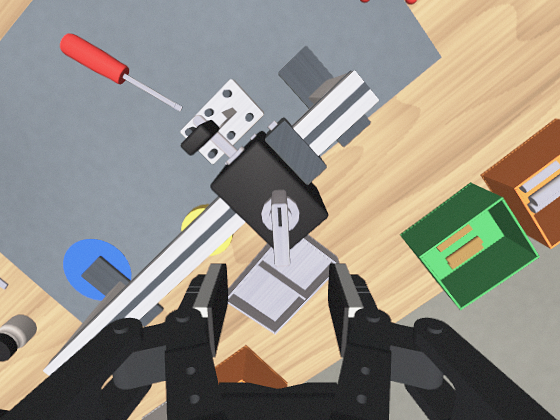

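View pics/s10.png

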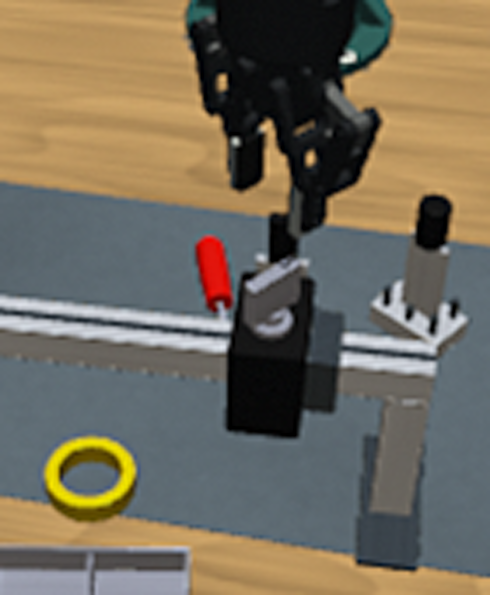

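```bash
python3 - <<'E'
from h import *
d=np.load("w10.npy",allow_pickle=True).item();f=d["f"];st=d["st"]
cv2.imwrite("pics/w10z.png",cv2.resize(f["frame"][170:280,220:340],None,fx=5,fy=5,interpolation=cv2.INTER_CUBIC))
print(proj(f,[.652,.079,.242],st),proj(f,[.652,.079,.228],st),proj(f,[.652,.079,.208],st))
E
```

```text
[277.81935125 237.0056982 ] [277.7888828 228.5301037] [277.75117827 218.04547476]
```

View pics/w10z.png

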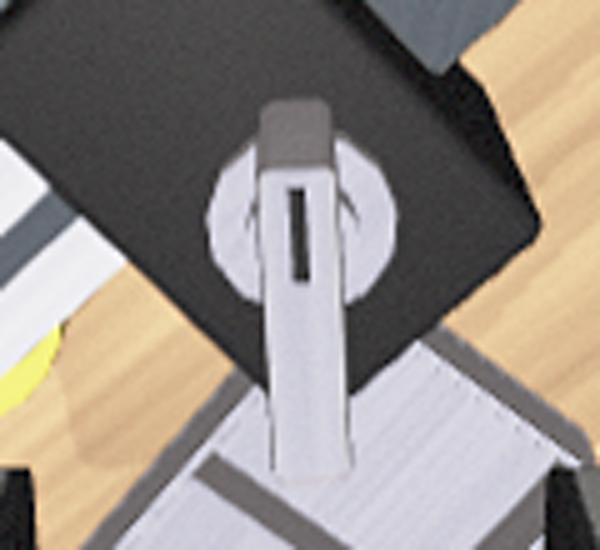

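```bash
cat >> h.py <<'E'
def wing(f,st,a,b):
    A=onz(f,a,.242,st);B=onz(f,b,.242,st);d=(B-A)[:2]
    print("ends",A,B,"len",np.linalg.norm(d),"mid",(A+B)/2,"yaw",np.degrees(np.arctan2(d[1],d[0]))%180)
E
python3 - <<'E'
from h import *
d=np.load("w10.npy",allow_pickle=True).item();f=d["f"];st=d["st"]
q=lambda u,v:(220+u/5,170+v/5)
wing(f,st,q(296,170),q(313,470)); wing(f,st,q(261,170),q(276,470)); wing(f,st,q(331,170),q(350,470))
E
```

```text
ends [0.63652158 0.09326939 0.242     ] [0.66787456 0.06939248 0.242     ] len 0.03940959187557121 mid [0.65219807 0.08133093 0.242     ] yaw 142.7088452274072
ends [0.63384722 0.09013678 0.242     ] [0.66486725 0.06587138 0.242     ] len 0.03938340195517179 mid [0.64935724 0.07800408 0.242     ] yaw 141.96571731028394
ends [0.63919599 0.0964023  0.242     ] [0.67088373 0.07291285 0.242     ] len 0.03944448816364016 mid [0.65503986 0.08465757 0.242     ] yaw 143.45124754501222
```

The wing top reads 39.4 mm long with its middle at (0.652, 0.081), against (0.652, 0.0795) from the geometry. Its yaw is 142.7°. I align and lower onto it.

Request:
move_arm --motion '[[[0.5, 1.5, -20, 0, 0, 0.056, -0.1], [0, 0, -30, 0, 0, 0, -0.1], [0, 0, -20, 0, 0, 0, -0.1], [0, 0, -9, 0, 0, 0, -0.1], [0, 0, 0, 0, 0, 0, -0.1]]]'

```text
time: 18.4
eef_pos: [0.6517, 0.0807, 0.2098]
eef_rot: [-180.0, -0.0, 142.9]
wrist_force: [0.5, -0.4, -0.0]
gripper_width: 0.047
```

```bash
python3 - <<'E'
from h import *
st=r.sense();f=r.grab_frame("wrist");cv2.imwrite("pics/w11.png",f["frame"]); print(st["eef_pos"],st["eef_rot"],st["gripper_width"],st["wrist_force"],st["moment"])
E
```

```text
[0.65168508 0.08071558 0.20978309] [-1.79957246e+02 -4.99027922e-02  1.42903896e+02] 0.047042540528162584 [ 0.47770865 -0.4388673  -0.03371283] [-0.04476296 -0.01130576  0.02846929]
```

View pics/w11.png

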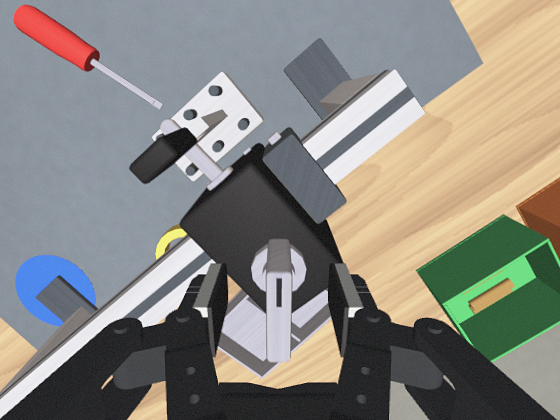

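The wing is centred between the pads (both at about column 278). I close.

Request:
move_arm --motion '[[[0, 0, 0.5, 0, 0, 0, 0.3], [0, 0, 0, 0, 0, 0, 0.6], [0, 0, 0, 0, 0, 0, 0.8], [0, 0, 0, 0, 0, 0, 1], [0, 0, 0, 0, 0, 0, 1]]]'

```text
time: 19.08
eef_pos: [0.6523, 0.0807, 0.2119]
eef_rot: [180.0, 0.1, 142.9]
wrist_force: [-1.2, -0.8, 5.9]
gripper_width: 0.0089
```

```bash
python3 - <<'E'
from h import *
st=r.sense(); print(st["eef_pos"],st["eef_rot"],st["gripper_width"],st["wrist_force"],st["moment"],st["q"])
E
```

```text
[0.65228614 0.08066314 0.21188353] [1.79973422e+02 5.07417921e-02 1.42867528e+02] 0.008869537407489792 [-1.15827729 -0.81888366  5.91874731] [-0.23284559  0.31157827 -0.08167604] [ 12.68003097  33.99504592 -35.20537777 101.25210662  24.04806651
  52.37916408  20.00102672]
```

Gripped at 9 mm. I turn clockwise, watching the yaw and moment.

Request:
move_arm --motion '[[[0, 0, 0, 0, 0, -0.08, 1], [0, 0, 0, 0, 0, -0.12, 1], [0, 0, 0, 0, 0, -0.12, 1], [0, 0, 0, 0, 0, -0.12, 1], [0, 0, 0, 0, 0, -0.12, 1], [0, 0, 0, 0, 0, -0.12, 1], [0, 0, 0, 0, 0, -0.12, 1], [0, 0, 0, 0, 0, -0.1, 1], [0, 0, 0, 0, 0, 0, 1]]]'

```text
time: 20.2
eef_pos: [0.6528, 0.0809, 0.2119]
eef_rot: [179.9, 0.0, 91.4]
wrist_force: [-0.7, -0.9, 5.0]
gripper_width: 0.0091
```

```bash
python3 - <<'E'
from h import *
st=r.sense(); print(st["eef_pos"],st["eef_rot"],st["gripper_width"],st["wrist_force"],st["moment"],st["q"])
E
```

```text
[0.65278381 0.08090294 0.21188677] [1.79876308e+02 3.29136861e-03 9.13807452e+01] 0.00906654932881546 [-0.74059364 -0.90400002  5.04856157] [-0.14868692  0.04248971 -0.04433083] [  3.85565364  31.52453028 -21.68324853 101.63679541  14.75801717
  49.51028066 -23.16936013]
```

Request:
move_arm --motion '[[[0, 0, 0, 0, 0, -0.08, 1], [0, 0, 0, 0, 0, -0.08, 1], [0, 0, 0, 0, 0, -0.06, 1], [0, 0, 0, 0, 0, -0.06, 1], [0, 0, 0, 0, 0, 0, 1]]]'

```text
time: 20.82
eef_pos: [0.6529, 0.0808, 0.2119]
eef_rot: [179.9, -0.0, 75.4]
wrist_force: [0.2, -0.6, 6.0]
gripper_width: 0.0094
```

```bash
python3 - <<'E'
from h import *
st=r.sense(); print(st["eef_pos"],st["eef_rot"],st["gripper_width"],st["wrist_force"],st["moment"])
E
```

```text
[0.65294815 0.08083707 0.21189963] [ 1.79871694e+02 -4.87514028e-02  7.53619222e+01] 0.009427908583031242 [ 0.23130553 -0.61617626  6.00940465] [-0.13994413  0.04990669 -0.08248002]
```

Request:
move_arm --motion '[[[0, 0, 0, 0, 0, -0.06, 1], [0, 0, 0, 0, 0, -0.06, 1], [0, 0, 0, 0, 0, -0.06, 1], [0, 0, 0, 0, 0, 0, 1]]]'

```text
time: 21.32
eef_pos: [0.653, 0.0808, 0.2119]
eef_rot: [179.9, -0.1, 65.0]
wrist_force: [0.5, 0.5, 4.9]
gripper_width: 0.0094
```

```bash
python3 - <<'E'
from h import *
st=r.sense(); print(st["eef_pos"],st["eef_rot"],st["gripper_width"],st["wrist_force"],st["moment"])
E
```

```text
[0.65303374 0.08082072 0.21188321] [ 1.79877967e+02 -7.63289199e-02  6.50463228e+01] 0.009428071307957885 [0.49748679 0.51667381 4.92742667] [-0.11975875  0.0071113  -0.11826068]
```

Request:
move_arm --motion '[[[0, 0, 0, 0, 0, -0.06, 1], [0, 0, 0, 0, 0, -0.06, 1], [0, 0, 0, 0, 0, -0.06, 1], [0, 0, 0, 0, 0, -0.06, 1], [0, 0, 0, 0, 0, 0, 1]]]'

```text
time: 21.95
eef_pos: [0.6532, 0.0807, 0.2119]
eef_rot: [179.9, -0.1, 51.3]
wrist_force: [0.2, -0.8, 5.4]
gripper_width: 0.0089
```

```bash
python3 - <<'E'
from h import *
st=r.sense(); print(st["eef_pos"],st["eef_rot"],st["gripper_width"],st["wrist_force"],st["moment"])
E
```

```text
[0.65316436 0.08073142 0.21191707] [ 1.79883740e+02 -1.10642803e-01  5.12950012e+01] 0.008872276745958438 [ 0.19169029 -0.76611783  5.36102707] [-0.13418826 -0.11471363 -0.06866496]
```

Request:
move_arm --motion '[[[0, 0, 0, 0, 0, -0.05, 1], [0, 0, 0, 0, 0, -0.05, 1], [0, 0, 0, 0, 0, -0.05, 1], [0, 0, 0, 0, 0, 0, 1]]]'

```text
time: 22.45
eef_pos: [0.6532, 0.0806, 0.2119]
eef_rot: [179.9, -0.1, 42.7]
wrist_force: [1.4, -0.0, 5.0]
gripper_width: 0.0092
```

```bash
python3 - <<'E'
from h import *
st=r.sense(); print(st["eef_pos"],st["eef_rot"],st["gripper_width"],st["wrist_force"],st["moment"])
E
```

```text
[0.65323145 0.08064273 0.21189256] [ 1.79896692e+02 -1.28993237e-01  4.27002450e+01] 0.009183141701129122 [ 1.43442446 -0.04661431  5.00242381] [-0.12897889 -0.10286903 -0.07463511]
```

Request:
move_arm --motion '[[[0, 0, 0, 0, 0, -0.05, 1], [0, 0, 0, 0, 0, -0.05, 1], [0, 0, 0, 0, 0, 0, 1]]]'

```text
time: 22.82
eef_pos: [0.6533, 0.0806, 0.2119]
eef_rot: [179.9, -0.1, 37.0]
wrist_force: [1.8, -1.6, 5.3]
gripper_width: 0.0099
```

```bash
python3 - <<'E'
from h import *
st=r.sense(); print(st["eef_pos"],st["eef_rot"],st["gripper_width"],st["wrist_force"],st["moment"])
E
```

```text
[0.65329326 0.08061854 0.21188953] [ 1.79905914e+02 -1.42347547e-01  3.69692399e+01] 0.009854898584682855 [ 1.77918199 -1.55512694  5.25474696] [-0.10672933 -0.06233992 -0.08931799]
```

Request:
move_arm --motion '[[[0, 0, 0, 0, 0, -0.04, 1], [0, 0, 0, 0, 0, -0.04, 1], [0, 0, 0, 0, 0, 0, 1]]]'

```text
time: 23.2
eef_pos: [0.6533, 0.0806, 0.2119]
eef_rot: [179.9, -0.1, 32.6]
wrist_force: [1.3, -0.9, 5.1]
gripper_width: 0.009
```

```bash
python3 - <<'E'
from h import *
st=r.sense(); print(st["eef_pos"],st["eef_rot"],st["gripper_width"],st["wrist_force"],st["moment"])
E
```

```text
[0.6533128  0.08056581 0.21190046] [ 1.79863763e+02 -1.30790007e-01  3.25999598e+01] 0.00899483673795247 [ 1.30285639 -0.85648465  5.11133298] [-0.19148842 -0.07357351  0.57823206]
```

The moment has jumped to +0.58 N m, so it has likely bottomed, about 110° from the start. One more small nudge to confirm.

Request:
move_arm --motion '[[[0, 0, 0, 0, 0, -0.03, 1], [0, 0, 0, 0, 0, 0, 1]]]'

```text
time: 23.45
eef_pos: [0.6533, 0.0805, 0.2119]
eef_rot: [179.8, -0.1, 31.1]
wrist_force: [0.3, -0.7, 5.5]
gripper_width: 0.0094
```

```bash
python3 - <<'E'
from h import *
st=r.sense(); print(st["eef_pos"],st["eef_rot"],st["gripper_width"],st["wrist_force"],st["moment"])
f=r.grab_frame("wrist");cv2.imwrite("pics/w12.png",cv2.resize(f["frame"][200:400,180:380],None,fx=3,fy=3))
E
```

```text
[0.6533352  0.08053975 0.21192111] [ 1.79824633e+02 -1.21137480e-01  3.10537782e+01] 0.009429754690391362 [ 0.26534516 -0.67206774  5.45939752] [-0.25110203 -0.08909062  1.10039724]
```

View pics/w12.png

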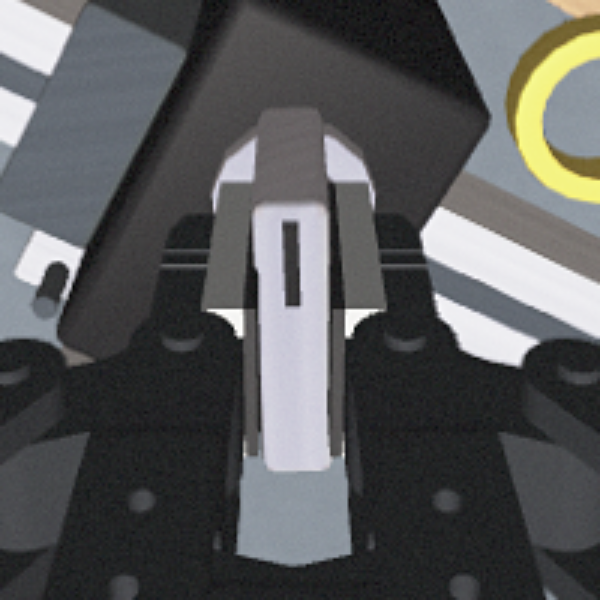

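The moment is now +1.1 N m and rising at about 0.34 N m/deg. Extrapolating back, the hard stop is at yaw ≈34.4°, and a zero aligned with the rack's x axis would put it at 33.8°. I back off counter-clockwise to yaw ≈79.4°.

Request:
move_arm --motion '[[[0, 0, 0, 0, 0, 0.08, 1], [0, 0, 0, 0, 0, 0.12, 1], [0, 0, 0, 0, 0, 0.12, 1], [0, 0, 0, 0, 0, 0.12, 1], [0, 0, 0, 0, 0, 0.12, 1], [0, 0, 0, 0, 0, 0.12, 1], [0, 0, 0, 0, 0, 0.1, 1], [0, 0, 0, 0, 0, 0.072, 1], [0, 0, 0, 0, 0, 0, 1], [0, 0, 0, 0, 0, 0, 1]]]'

```text
time: 24.75
eef_pos: [0.6529, 0.0809, 0.2119]
eef_rot: [179.9, -0.1, 79.5]
wrist_force: [0.1, -0.2, 5.5]
gripper_width: 0.009
```

```bash
python3 - <<'E'
from h import *
st=r.sense(); print(st["eef_pos"],st["eef_rot"],st["gripper_width"],st["wrist_force"],st["moment"])
E
```

```text
[0.65289653 0.08086207 0.21188979] [ 1.79878883e+02 -5.11097507e-02  7.95374249e+01] 0.00903159323873933 [ 0.13768941 -0.20797196  5.47572798] [-0.06996525  0.03738939  0.04106071]
```

Request:
move_arm --motion '[[[0, 0, 1.5, 0, 0, 0, 0.7], [0, 0, 0, 0, 0, 0, 0.4], [0, 0, 0, 0, 0, 0, 0.1], [0, 0, 0, 0, 0, 0, -0.1], [0, 0, 0, 0, 0, 0, -0.1], [0, 0, 15, 0, 0, 0, -0.1], [0, 0, 35, 0, 0, 0, -0.1], [0, 0, 30, 0, 0, 0, -0.1], [0, 0, 0, 0, 0, 0, -0.1]]]'

```text
time: 25.88
eef_pos: [0.6541, 0.0814, 0.2967]
eef_rot: [179.6, -0.2, 79.4]
wrist_force: [-0.8, -0.1, 0.6]
gripper_width: 0.0468
```

```bash
python3 - <<'E'
from h import *
st=r.sense(); print(st["eef_pos"],st["eef_rot"],st["gripper_width"],st["wrist_force"],st["moment"])
f=r.grab_frame("wrist");np.save("w13.npy",dict(f=f,st=st),allow_pickle=True)
cv2.imwrite("pics/w13.png",f["frame"])
cv2.imwrite("pics/w13z.png",cv2.resize(f["frame"][170:280,220:340],None,fx=5,fy=5,interpolation=cv2.INTER_CUBIC))
E
```

```text
[0.6541277  0.08140886 0.29672884] [ 1.79592842e+02 -1.55256966e-01  7.94013698e+01] 0.04676339664465765 [-0.84354581 -0.06951061  0.61764643] [0.01396204 0.05827738 0.02267521]
```

View pics/w13.png

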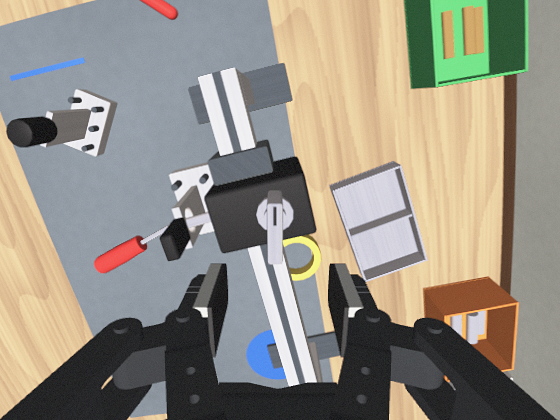

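View pics/w13z.png

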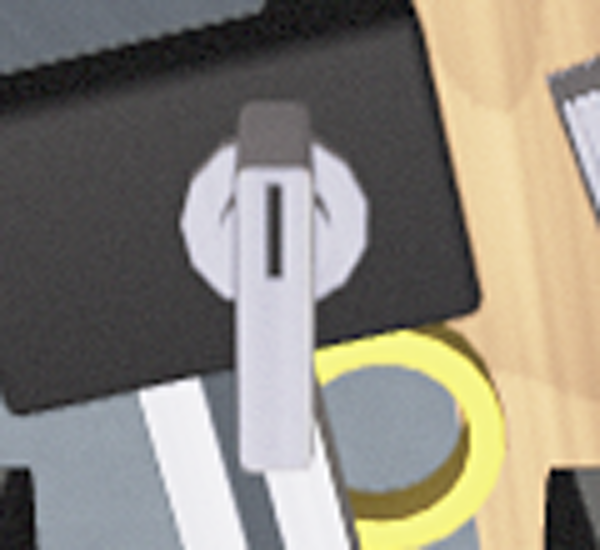

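```bash
python3 - <<'E'
from h import *
d=np.load("w13.npy",allow_pickle=True).item();f=d["f"];st=d["st"]
q=lambda u,v:(220+u/5,170+v/5)
wing(f,st,q(273,170),q(277,468)); wing(f,st,q(237,170),q(241,468)); wing(f,st,q(310,170),q(314,468))
E
```

```text
ends [0.65646064 0.10066969 0.242     ] [0.64944885 0.0609757  0.242     ] len 0.04030853924097538 mid [0.65295475 0.0808227  0.242     ] yaw 79.98225745038873
ends [0.65215871 0.10148481 0.242     ] [0.64488043 0.06184688 0.242     ] len 0.04030060385959142 mid [0.64851957 0.08166584 0.242     ] yaw 79.59529429261411
ends [0.66088334 0.09983189 0.242     ] [0.65414529 0.06007816 0.242     ] len 0.040320718057160455 mid [0.65751432 0.07995503 0.242     ] yaw 80.38008400692401
```

Request:
move_arm --motion '[[[0, -30, 30, 0, 0, 0, -0.1], [-20, -60, 30, 0, 0, 0, -0.1], [-30, -50, 0, 0, 0, 0, -0.1], [-30, -50, 0, 0, 0, 0, -0.1], [-30, -40, 0, 0, 0, 0, -0.1], [-20, -20, 0, 0, 0, 0, -0.1], [0, 0, 0, 0, 0, 0, -0.1], [0, 0, 0, 0, 0, 0, -0.1]]]'

```text
time: 26.92
eef_pos: [0.5245, -0.1618, 0.3489]
eef_rot: [-180.0, -0.1, 79.5]
wrist_force: [-0.5, 0.2, -0.2]
gripper_width: 0.0467
```

```bash
python3 - <<'E'
from h import *
st=r.sense();print(st["eef_pos"])
g=r.grab_frame("top"); np.save("t14.npy",g,allow_pickle=True)
cv2.imwrite("pics/t14.png",cv2.resize(g["frame"][160:310,180:390],None,fx=3.8,fy=3.8,interpolation=cv2.INTER_CUBIC))
s=r.grab_frame("scene");cv2.imwrite("pics/s14.png",cv2.resize(s["frame"][125:295,205:365],None,fx=3.5,fy=3.5,interpolation=cv2.INTER_CUBIC))
E
```

```text
[ 0.52447741 -0.16179461  0.34889897]
```

View pics/t14.png

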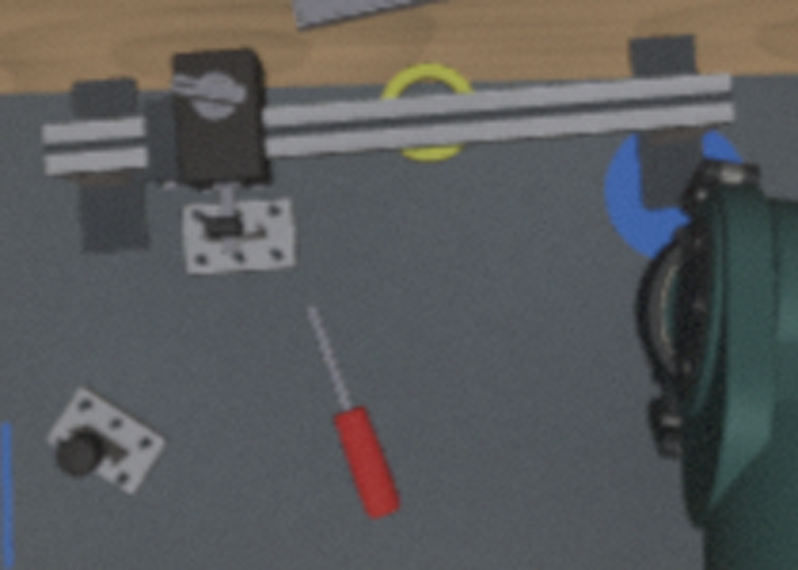

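View pics/s14.png

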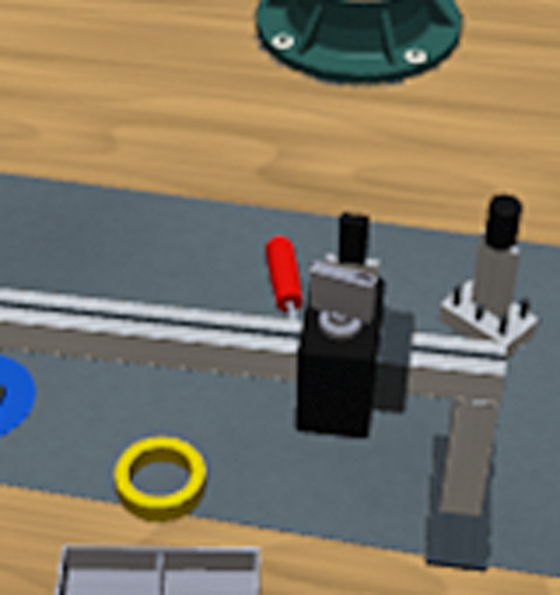

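The wing yaw reads 80.0° (tool 79.5°), against a target of about 79.4°. Block, rack and other objects look unmoved. I check the carriage against its seated picture, and the caddy's stillness and surroundings, numerically.

```bash
python3 - <<'E'
from h import *
a=np.load("t4.npy",allow_pickle=True).item()["frame"];b=np.load("t14.npy",allow_pickle=True).item()["frame"]
A=cv2.cvtColor(a,6).astype(np.float32);B=cv2.cvtColor(b,6).astype(np.float32)
# block right edge & bottom edge patches
print("right edge shift px",cv2.phaseCorrelate(A[184:206,240:264],B[184:206,240:264],cv2.createHanningWindow((24,22),cv2.CV_32F)))
for r0 in (186,200,204):
  print(r0,[int(x) for x in A[r0,243:256]],[int(x) for x in B[r0,243:256]])
z=np.load("top0.npy",allow_pickle=True).item()["frame"]; Z=cv2.cvtColor(z,6).astype(np.float32)
D=cv2.GaussianBlur(cv2.absdiff(Z,B),(5,5),0)>12
n,l,s,c=cv2.connectedComponentsWithStats(D.astype(np.uint8))
for i in range(1,n):
  if s[i,4]>15: print(s[i],c[i].round())
E
```

```text
right edge shift px ((0.03830242135523676, 0.08564133829306009), 0.9775541027386984)
186 [62, 54, 54, 52, 46, 40, 40, 74, 87, 91, 89, 89, 92] [102, 77, 60, 55, 48, 35, 43, 72, 87, 89, 90, 88, 88]
200 [56, 55, 58, 58, 56, 48, 57, 107, 126, 129, 129, 128, 127] [57, 56, 60, 57, 52, 50, 60, 107, 127, 131, 129, 128, 128]
204 [55, 58, 62, 53, 58, 47, 34, 40, 59, 78, 87, 85, 86] [59, 58, 59, 58, 57, 48, 34, 40, 62, 83, 85, 88, 89]
[ 289  166   29   56 1017] [303. 187.]
[ 224  172   35   61 1529] [240. 203.]
[  336   201   110   219 16166] [399. 315.]
```

Request:
move_arm --motion '[[[-20, -30, 0, 0, 0, 0, -0.1], [0, 0, 0, 0, 0, 0, -0.1], [0, 0, 0, 0, 0, 0, -0.1], [0, 0, 0, 0, 0, 0, -0.1], [0, 0, 0, 0, 0, 0, -0.1], [0, 0, 0, 0, 0, 0, -0.1]]]'

```text
time: 27.78
eef_pos: [0.5043, -0.1925, 0.3493]
eef_rot: [180.0, -0.0, 79.4]
wrist_force: [-1.0, -0.0, -0.7]
gripper_width: 0.0466
```

```bash
python3 - <<'E'
from h import *
a=np.load("t14.npy",allow_pickle=True).item()["frame"]; b=r.grab_frame("top")["frame"]; s=r.grab_frame("scene")["frame"]
print("caddy change",cv2.absdiff(a,b)[205:235,225:262].mean(), "bg",cv2.absdiff(a,b)[205:235,270:307].mean(), r.sense()["time"])
cv2.imwrite("pics/s15.png",cv2.resize(s[170:270,260:360],None,fx=6,fy=6,interpolation=cv2.INTER_CUBIC))
E
```

```text
caddy change 1.8165165165165165 bg 1.8213213213213213 27.875
```

View pics/s15.png

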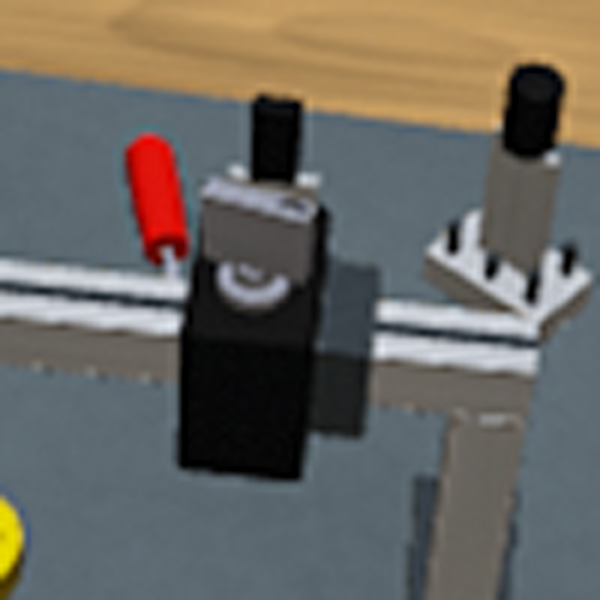

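The carriage has shifted less than 0.1 px since it was seated, and the caddy is still. Only the carriage, the caddy and the arm differ from the start picture. I hand in.

```bash
python3 -c "
from workcell import r
print(r.hand_in())"
```

```text
the job is handed in; nothing more can be done
None
```

The job is done as asked and handed in at about 28 s of the 64 s allowed. The hand-in returned no verdict.

- **Carriage:** I pushed it about 148 mm along the rail until it stopped against the collar. Contact showed as rising force with no further motion. The last top view puts it within 0.1 px of where it was seated.
- **Caddy:** I lifted the eye caddy by its tab, carried it upright, threaded the eye over the peg without touching it, and lowered it until the peg took the weight. Then I let go. The last pictures show it hanging still and upright.
- **Wing screw:** I turned it about 108° clockwise to the hard stop, where the moment rose to 1.1 N m, then backed it off about 45°. By the tool it stands at yaw 79.5° and by the camera at 80.0°, against a target near 79.4°. That is roughly 1.80 rad against 1.815, if the wing lies along the rack's x axis at zero, which I assumed. The stop angle itself is extrapolated from the moment readings, so it is good to about a degree.
- **Other things:** comparing the last top view with the first, only the carriage, the eye caddy and the arm had changed. The arm hid a small part of that view.

No final check failed. The only disagreements were the 0.5° between the tool and the camera on the wing angle, and my estimate of the push distance, which was about 4 mm short.

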